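Dock the parts crate and hold the bolt out with the key

ROBOT

A 6-joint arm with a two-finger parallel gripper is mounted at the origin on a cart in front of the work surface, level with it; the furniture and walls round the work are solid. World frame = base frame: x ahead of the robot, y to its left, z up, the work surface at z = 0. Lengths are in m, angles in degrees, forces in N, time in s.
With the tool pointing down it reaches from about 0.25 to 0.725 m from the base axis. Payload 9.7 kg.
Tool frame: the origin (TCP) lies midway between the tips of the shut fingers; the grasp point (between the pads) lies 19 mm behind it; z points along the fingers, y is the line along which they close (so a half turn about z gives the same grasp; the last joint's range is limited). The gripper opens to 85 mm and grips with 20 to 120 N. Pads are 22 mm wide; open, the fingers measure 114 mm over their backs; the gripper's body (76 mm by 85 mm) begins 54 mm behind the grasp point. The pads swing forward as they close: fully open they stand 13 mm farther back than shut.
Start: joints at [-65.89, 4.979, 10.078, 95.1, 0, 90], TCP at [0.225, -0.502, 0.231] pointing down, gripper open.
Joint ranges: [-179.16, 179.16], [-48.56, 103.87], [-65.8, 70.77], [-126.05, 130.52], [-82.76, 87.17], [-180, 180]. Speed limits (degrees/s): [127.2, 127.2, 147.25, 180, 180, 180].

INTERFACE

Orientations are given as [roll, pitch, yaw] about the fixed x, y, z axes, in that order (R = Rz(yaw) Ry(pitch) Rx(roll)).
In Python, from workcell import * gives the robot as it stands.
- The arm moves only by the tool servo_tool, never from a script. Its argument "moves" is a list of rows, each a list of 4 numbers: the shift along the world's x, y, z in parts of the range, where 1.0 means 50 cm, then the turn about the world's z in parts of the range, where 1.0 means 2 pi rad. A call has 1 to 20 rows; each row is the pose to reach, as a shift and turn from the pose commanded when the call began; what a row does not reach only later rows make up. A row lasts 1/12 s, in which the tool goes at most 41.7 mm and 7.16 degrees, less where a joint would pass 70% of its speed; a pose out of reach is approached as far as the arm can. A shift or turn number past 1, either way, is cut back to 1. A call with a gripper value outside its range is refused whole. "claw" is the closure, from 0 (fully open) to 1 (shut), set as the call begins (left out, the last holds). The fingers move at their own pace and stop on an object; "force" is the grip in N (left out, the last holds). Time passes only in rows, so rows that repeat a pose let the fingers close. It gives the time, the measured TCP pose, the force, the opening and the grip force at its end, in the units of the state.
- get_obs(): the state, without advancing time (a new reading comes with each control period).
- camera(name): name is "scene" or "top" or "wrist"; returns the picture (480x640x3 uint8, red, green, blue); there is no depth.
- get_calibration(name): a dict with "fx", "fy", "cx", "cy" (pixels), "rvec" (rotation vector, rad) and "tvec" (3), from world to camera coordinates, as OpenCV has them; the wrist camera has in their place "tool_from_camera" (4x4, takes a point from camera to tool coordinates, whose origin is the TCP and whose axes are the flange's). Camera axes: x right, y down, z forward; pixel columns grow to the right and rows downward; lengths in m; the calibration is good to about 2 mm. A picture is of the moment at which its call begins: read the wrist's pose just before it. get_calibration takes no time and is no camera call.
- job_done(): hands the job in; it is judged then, once.
The state is a dict: "time": time; "q": joint angles; "qd": joint speeds; "joint_efforts": joint torques, N m; "ee_pos": TCP position; "tcp_rot": TCP orientation; "wrist_force": force on the tool from outside, world axes, zero at the start; "torque": the same for the moment, N m; "opening": finger opening in m; "grasp_force": force on a finger pad.
Only numpy, scipy, OpenCV 4.12 (cv2) and the standard library are available. Lean on these libraries where they do the work, as an engineer would, in place of code of your own. Each camera call takes 0.05 s, during which the arm holds its last target. There are 200 camera calls.

TASK

Push the small parts crate along the roller track into the bay until it is fully home against the back stop, without lifting or tipping it. Then take the key out of its wooden block, push it down into the lock beside the bay until its shoulder sits on the lock plate (wiggle it a little where the sticky pins resist), and turn it clockwise, seen from above, a quarter turn to its stop, so that the bolt comes out behind the crate. The lock springs back, so finish still gripping the key and holding it turned; leave the jar, the tape measure and the cork block where they are.

Things in the scene. Friction and masses are not known exactly. Their poses are not given: they have to be found in the camera images.
- station: Grey steel docking station, fixed on the table: a straight roller track with a bay at its +y end. Axes: +y is the travel into the bay, +x away from the lock, z up; origin on the table under the track's middle line. Ten free rollers from y = -172 to +116 mm, tops at z = 32 mm. Inner faces of the side rails at x = -60 and +60 mm, rail tops at z = 40 mm, in the bay (y = 22 to 150 mm) 68 mm.
- back_stop (a point): Middle of the bay's back stop face (the face looks to -y), 50 mm above the table, at y = 134 mm in the station's frame; the stop is 68 mm high. Axes as the station's.
- bolt_hole (a point): Where the 12 mm round bolt comes out of the lock case towards +x, behind the docked crate; at x = -67, y = 0, z = 50 mm in the station's frame. The barrel drives it out 24 mm at a full turn; it clears the crate only if that is within 8 mm of the back stop.
- crate: Open plywood crate, 110 mm (its x, across the track) by 120 mm (its y, along it) by 65 mm high, walls 6 mm, 0.3 to 0.8 kg, a nut and a bolt fixed in it; origin at the centre of its underside. Stands on the rollers between the rails (5 mm play each side), before the bay. Home: its origin at y = 74 mm in the station's frame. 1 to 2 N moves it.
- key: Steel double-bit key, upright in the block, 0.09 kg. Origin on its axis at the underside of its shoulder (disc, 26 mm across, 4 thick), z up. Bow 34 mm wide along x, 8 thick along y, 4 to 42 mm above the origin: grip it across its 8 mm. Below: 6 mm round shank, flat blade 16 mm along x, 5 along y, 19 to 33 mm below the origin, rounded tip to 38 below. Same after half a turn about z.
- key_block: Wooden block 70 x 70 x 50 mm, fixed on the table; the key hangs by its shoulder in a slot 20 x 9 mm (long side along the block's x) in the middle of its top, blade 38 mm down; lift the key straight up by 45 mm to clear it. Origin at the centre of the underside.
- lock_mouth (a point): Keyhole centre on the top of the steel lock plate, 75 mm above the table, on the 80 x 80 mm lock case; axes as the station's. Slot 19 mm along x, 8 along y, chamfered; plate 8 mm thick. Key goes straight down, blade along x, either way round; home: its origin here. Over the last 15 mm sticky pins resist with 5 to 12 N; 0.1 rad wiggles help. It turns only within 10 mm of home.
- barrel (a joint): Turn of the lock barrel in rad: 0 at rest (keyway along the slot), growing clockwise seen from above to a hard stop at 1.48. The key has up to 0.15 rad of play in it. A spring turns it back: about 0.06 N m at 0, 0.15 N m at the stop.
- jar: Bystander: glass jar, 72 mm across, 102 mm high, standing on the table; leave it alone. Origin at the centre of the underside.
- tape: Bystander: tape measure, 36 x 86 x 62 mm high; leave it alone. Origin at the centre of the underside.
- cork: Bystander: cork block, 60 x 105 x 30 mm high; leave it alone. Origin at the centre of the underside.

How it is judged (in metres and radians):
On the way, in this order (a step that is already met when the one before it is completed fails the run):
1. the crate is home in the bay (y of crate in the frame of station above 0.066 m and z of crate in the frame of station below 0.037 m and angle between crate's own z axis and vertical below 0.1 rad and value of joint barrel below 0.3 rad), for 0.2 s.
2. the key is gripped and fully in the lock, its shoulder on the plate (y of crate in the frame of station above 0.066 m and z of crate in the frame of station below 0.037 m and angle between crate's own z axis and vertical below 0.1 rad and horizontal distance between key and lock_mouth below 0.005 m and z of key in the frame of lock_mouth below 0.0035 m and angle between key's own z axis and vertical below 0.15 rad and contact force between the fingers and key above 1 N), for 0.1 s.
3. the key has been turned to its stop (y of crate in the frame of station above 0.066 m and z of crate in the frame of station below 0.037 m and angle between crate's own z axis and vertical below 0.1 rad and horizontal distance between key and lock_mouth below 0.005 m and z of key in the frame of lock_mouth below 0.0035 m and angle between key's own z axis and vertical below 0.15 rad and value of joint barrel above 1.25 rad), for 0.2 s.
At the end, for the whole second after the job is handed in: The crate stands level on the rollers in the bay within 8 mm of the back stop and at rest; the key is upright in the lock, its shoulder within 3.5 mm of the plate and on its axis within 5 mm; the barrel is held turned by more than 1.25 rad (stop at 1.48) and the fingers still grip the key (all of step 3 and contact force between the fingers and key above 1 N and linear speed of crate below 0.02 m/s); the arm keeps its last pose, push and grip.
It fails at once if a bystander (jar, tape measure or cork block) is moved by more than 2 cm (distance of any of jar, tape, cork from where it was at the start of the episode above 0.02 m).
It fails at once if the crate is lifted off the rollers or tipped (height (world z) of crate above 0.06 m or angle between crate's own z axis and vertical above 0.35 rad).
It also fails if it takes over 64 s, if anything falls off the work surface, if the arm or the gripper's body presses on something with over 40 N, if the wrist force passes 120 N, or if a joint passes its speed limit or range.

## Working session

There is one attempt and no reset: what is moved stays moved. The work goes in short steps, Python scripts to look and compute and a tool call to move; the robot and the scene stay as the last step left them, time stands still between calls to the robot, and variables do not carry over. Pictures are saved under pics/ and viewed, at most 13 in all, crops included, and the job is handed in when it is done.

Besides the shell and the picture viewer there is one more tool, called as name(argument=value, ...), one argument or row to a line, values as JSON. servo_tool: Moves the arm, as the interface text tells. Its arguments: {"type":"object","properties":{"moves":{"type":"array","items":{"type":"array","items":{"type":"number"}}},"claw":{"type":"number"},"force":{"type":"number"}},"required":["moves"]}

```bash
mkdir -p pics; ls
python3 - <<'E'
from workcell import *
import cv2,numpy as np
for n in("scene","top"):
    cv2.imwrite(f"pics/{n}0.png",camera(n)[:,:,::-1]); print(n,get_calibration(n))
print(get_calibration("wrist")); print(get_obs())
E
```

```text
pics
scene {'fx': 548.6453391461688, 'fy': 548.6453391461688, 'cx': 314.9131675609789, 'cy': 237.43317057163992, 'rvec': array([ 0.60605824, -2.36009311,  1.55941084]), 'tvec': array([0.48580556, 0.17217908, 0.97100637])}
top {'fx': 497.23597477331975, 'fy': 497.23597477331975, 'cx': 308.1638793672179, 'cy': 244.96070916965837, 'rvec': array([ 2.19440366, -2.00356396,  0.21639786]), 'tvec': array([0.01110797, 0.5620214 , 0.99882115])}
{'fx': 409.33781355883224, 'fy': 409.33781355883224, 'cx': 320.7937226668422, 'cy': 239.63391313111742, 'tool_from_camera': array([[-5.16547097e-04, -9.52653451e-01, -3.04057783e-01,
         7.88264706e-02],
       [ 9.99998618e-01, -9.72515520e-04,  1.34817757e-03,
        -7.66042699e-04],
       [-1.58004693e-03, -3.04056666e-01,  9.52652637e-01,
        -1.42520320e-01],
       [ 0.00000000e+00,  0.00000000e+00,  0.00000000e+00,
         1.00000000e+00]])}
{'time': 0.1, 'q': array([-6.58906252e+01,  5.00726125e+00,  1.00391508e+01,  9.51003884e+01,
        6.80758375e-04,  8.99992984e+01]), 'qd': array([ 0.04920931, -0.10704993,  0.00108691, -0.06199039, -0.11298645,
        0.01209621]), 'joint_efforts': array([ 4.89348058e-04, -5.21560514e+01,  4.65653050e+01,  1.60642737e-02,
        6.02455498e-05,  2.31366005e-05]), 'ee_pos': array([ 0.22458045, -0.50182729,  0.23066197]), 'tcp_rot': array([-1.79931501e+02, -6.81596707e-04,  2.41100756e+01]), 'wrist_force': array([-0.26495446, -0.15771947, -0.38308186]), 'torque': array([-0.02462197,  0.00494035,  0.00747801]), 'grasp_force': 0.0, 'opening': 0.08522555151551495}
```

View pics/top0.png

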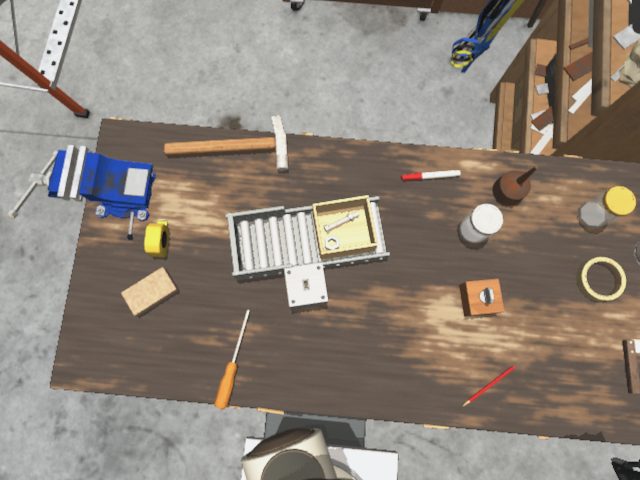

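View pics/scene0.png

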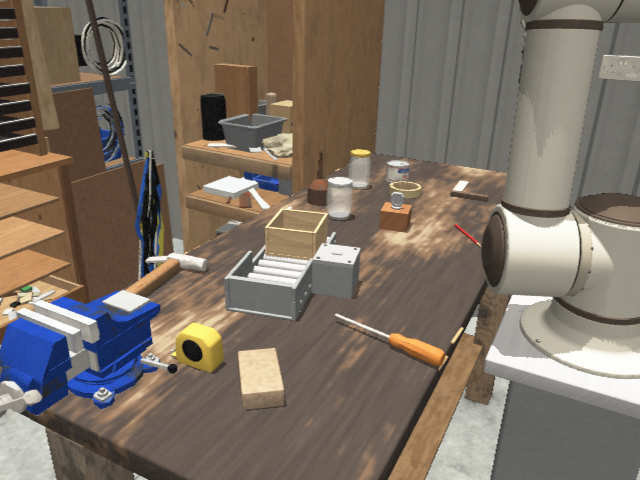

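The top view shows the bay at the left, with the track running right to left. The crate is at about (345,228), the keyhole at (306,285), the block and key at (484,296), the jar at (482,225), the tape at (156,238) and the cork at (149,291). In the scene view the keyhole is at about (340,253), the key bow at (397,200) and the crate rim at (297,225).

```bash
cat > h.py <<'E'
import numpy as np, cv2
from scipy.spatial.transform import Rotation as R
from workcell import *
def cam(n,obs=None):
    c=get_calibration(n); K=np.array([[c['fx'],0,c['cx']],[0,c['fy'],c['cy']],[0,0,1]])
    if n!='wrist': r=cv2.Rodrigues(c['rvec'])[0]; return K,r,c['tvec']
    T=np.eye(4); T[:3,:3]=R.from_euler('xyz',obs['tcp_rot'],degrees=True).as_matrix(); T[:3,3]=obs['ee_pos']
    W=np.linalg.inv(T@c['tool_from_camera']); return K,W[:3,:3],W[:3,3]
def ray(c,uv):
    K,r,t=c; return -r.T@t, r.T@np.linalg.solve(K,[*uv,1])
def atz(c,uv,z):
    o,d=ray(c,uv); return (o+d*(z-o[2])/d[2]).round(4)
def tri(cs,uvs):
    A=np.zeros((3,3));b=np.zeros(3)
    for c,uv in zip(cs,uvs):
        o,d=ray(c,uv); d=d/np.linalg.norm(d); P=np.eye(3)-np.outer(d,d); A+=P;b+=P@o
    x=np.linalg.solve(A,b); return x.round(4),[ (proj(c,x)-uv).round(1) for c,uv in zip(cs,uvs)]
def proj(c,X):
    K,r,t=c; p=K@(r@np.asarray(X)+t); return p[:2]/p[2]
E
python3 - <<'E'
from h import *
t=cam('top');s=cam('scene')
print('lock',atz(t,(306,285),.075),tri([t,s],[(306,285),(340,253)]))
print('key',tri([t,s],[(487,296),(397,200)]))
print('jar',atz(t,(487,219),.102),'tape',atz(t,(156,238),.05),'cork',atz(t,(149,291),.03),'block',atz(t,(482,298),.05))
for p in [(313,205),(371,197),(377,249),(320,260)]: print('crate rim',atz(t,p,.097))
for p in [(229,212),(380,198),(386,258),(234,278)]: print('st',atz(t,p,.05))
a=cv2.imread('pics/top0.png');b=cv2.imread('pics/scene0.png')
A=cv2.resize(a[190:320,222:392],(800,600),interpolation=3)[:, :]
o=np.zeros((600,800,3),np.uint8)
o[:330,:]=cv2.resize(a[188:320,220:540],(800,330),interpolation=3)
o[330:,:400]=cv2.resize(b[180:315,220:420],(400,270),interpolation=3)
o[330:,400:]=cv2.resize(b[185:252,322:422],(400,270),interpolation=3)
cv2.imwrite('pics/c1.png',o)
E
```

```text
lock [0.4709 0.0585 0.075 ] (array([0.4684, 0.0574, 0.0718]), [array([0.4, 1.5]), array([-1.5, -0.3])])
key (array([ 0.4826, -0.3171,  0.0671]), [array([0.1, 0.2]), array([-0.2, -0. ])])
jar [ 0.6381 -0.3027  0.102 ] tape [0.5468 0.3917 0.05  ] cork [0.4334 0.395  0.03  ] block [ 0.4805 -0.3124  0.05  ]
crate rim [0.6372 0.059  0.097 ]
crate rim [ 0.6657 -0.061   0.097 ]
crate rim [ 0.5552 -0.0804  0.097 ]
crate rim [0.5217 0.0343 0.097 ]
st [0.6191 0.2416 0.05  ]
st [ 0.6809 -0.0855  0.05  ]
st [ 0.5478 -0.1064  0.05  ]
st [0.4753 0.2128 0.05  ]
```

View pics/c1.png

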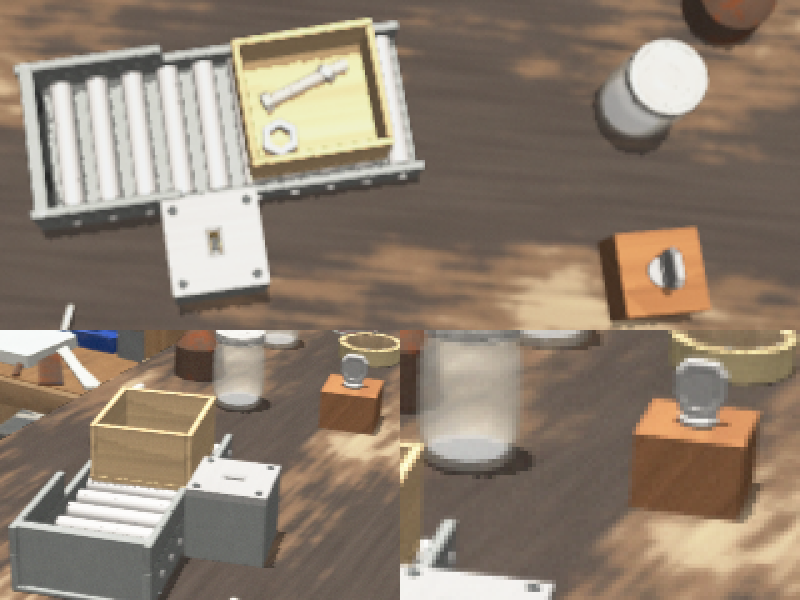

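The crop shows the station turned about 13.5°, the lock plate with its keyhole at top-image (306,285), the crate standing between the rails, and the key bow roughly along world x. I'll first move the wrist over the key while turning the tool so the last joint has room for the later quarter turn.

The manual's scale: shifts go in shares of 50 cm and turns go in shares of 2 pi rad. Converting my numbers, 25 cm / 50 = 0.5, 18.5 cm / 50 = 0.37, 2.96 rad / 6.2832 = 0.4711.

servo_tool(
  moves=[
    [0.12, 0.08, 0.04, 0.0477],
    [0.24, 0.18, 0.08, 0.0955],
    [0.36, 0.28, 0.08, 0.1432],
    [0.48, 0.36, 0.08, 0.191],
    [0.5, 0.37, 0.08, 0.2387],
    [0.5, 0.37, 0.08, 0.2865],
    [0.5, 0.37, 0.08, 0.3342],
    [0.5, 0.37, 0.08, 0.382],
    [0.5, 0.37, 0.08, 0.4297],
    [0.5, 0.37, 0.08, 0.4711],
    [0.5, 0.37, 0.08, 0.4711],
    [0.5, 0.37, 0.08, 0.4711],
    [0.5, 0.37, 0.08, 0.4711],
    [0.5, 0.37, 0.08, 0.4711],
    [0.5, 0.37, 0.08, 0.4711],
    [0.5, 0.37, 0.08, 0.4711],
    [0.5, 0.37, 0.08, 0.4711],
    [0.5, 0.37, 0.08, 0.4711],
    [0.5, 0.37, 0.08, 0.4711],
    [0.5, 0.37, 0.08, 0.4711],
  ],
)

```text
time: 1.77
ee_pos: [0.4746, -0.3169, 0.2709]
tcp_rot: [180.0, -0.0, 167.7]
wrist_force: [-0.4, -0.0, -0.1]
opening: 0.0855
grasp_force: 0.0
```

In the tool's units: 0.52 rad / 6.2832 = 0.0828.

servo_tool(
  moves=[
    [0, 0, 0, 0.0828],
    [0, 0, 0, 0.0828],
    [0, 0, 0, 0.0828],
    [0, 0, 0, 0.0828],
    [0, 0, 0, 0.0828],
    [0, 0, 0, 0.0828],
  ],
)

```text
time: 2.27
ee_pos: [0.4746, -0.317, 0.271]
tcp_rot: [180.0, -0.0, -163.0]
wrist_force: [0.7, 0.7, 0.4]
opening: 0.0854
grasp_force: 0.0
```

Run:
```python
from h import *
o=get_obs(); print(o['q'].round(1))
a=camera('wrist')[:,:,::-1]; cv2.imwrite('pics/w1.png',a)
c=cam('wrist',o); print(proj(c,[.4826,-.317,.05]),proj(c,[.4826,-.317,.092]))
np.savez('pics/w1.npz',**{k:o[k] for k in('ee_pos','tcp_rot')})
```

```text
[-33.7   9.1  19.1 100.   -0.  -50.8]
[317.79412916 206.86900064] [317.37204374 218.60345714]
```

View pics/w1.png

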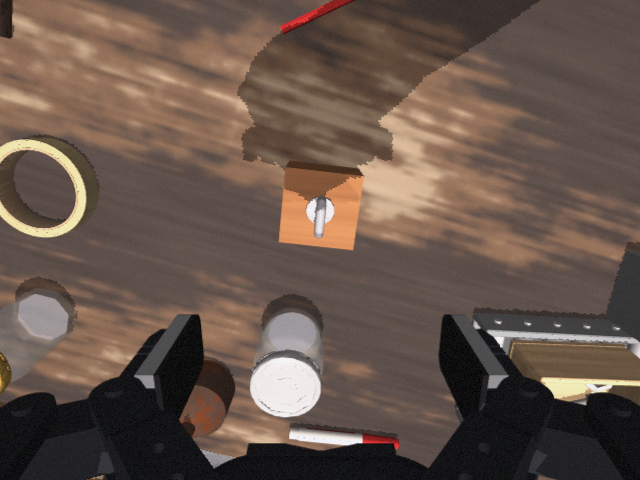

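The wrist view shows the block's near top edge running from (279,242) to (354,250), the disc centred near (320,210), and the bow from (322,198) to (319,236). The jar lid is at (285,383).

Run:
```python
from h import *
o=dict(np.load('pics/w1.npz')); c=cam('wrist',o); t=cam('top'); s=cam('scene')
for p in [(279,242),(354,250),(362,177),(286,168)]: print('blk',atz(c,p,.05))
p=atz(c,(279,242),.05)-atz(c,(354,250),.05); print('edge yaw',np.degrees(np.arctan2(p[1],p[0])))
print('disc',atz(c,(320,210),.054)); print('bow',atz(c,(322,199),.092),atz(c,(319,235),.092))
print('disc tri', tri([c,t,s],[(320,210),(487,296),(398,206.5)]))
a=cv2.imread('pics/w1.png')
cv2.imwrite('pics/w1c.png',cv2.resize(a[155:260,260:380],(686,600),interpolation=3))
```

```text
blk [ 0.5253 -0.3419  0.05  ]
blk [ 0.5123 -0.2725  0.05  ]
blk [ 0.4451 -0.2873  0.05  ]
blk [ 0.4572 -0.354   0.05  ]
edge yaw -79.39031440871258
disc [ 0.4839 -0.3145  0.054 ]
bow [ 0.466  -0.3182  0.092 ] [ 0.4955 -0.3117  0.092 ]
disc tri (array([ 0.4826, -0.3183,  0.0517]), [array([-3.6, -3.1]), array([-1.9,  1.1]), array([-1.5, -1. ])])
```

View pics/w1c.png

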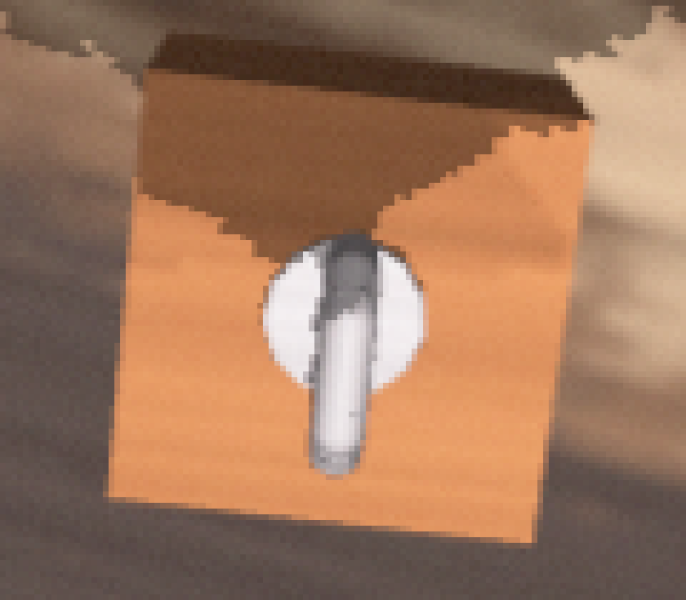

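Key measured at about (0.4845, -0.314), yaw 11°. The block edge comes out at 70.6 mm, as it should be. Next I'll go above the track behind the crate and look.

In the tool's units: 20.5 cm / 50 = 0.41, 20 cm / 50 = 0.4, -0.06 rad / 6.2832 = -0.0095.

servo_tool(
  moves=[
    [0.06, 0.08, 0, 0],
    [0.12, 0.16, -0.02, -0.0032],
    [0.18, 0.24, -0.04, -0.0064],
    [0.24, 0.32, -0.06, -0.0095],
    [0.29, 0.4, -0.08, -0.0095],
    [0.29, 0.41, -0.08, -0.0095],
    [0.29, 0.41, -0.08, -0.0095],
    [0.29, 0.41, -0.08, -0.0095],
    [0.29, 0.41, -0.08, -0.0095],
  ],
  claw=1,
  force=60,
)

```text
time: 3.07
ee_pos: [0.6195, -0.112, 0.2311]
tcp_rot: [-180.0, -0.0, -166.4]
wrist_force: [-0.6, -0.5, 0.5]
opening: -0.0
grasp_force: 0.0
```

Run:
```python
from h import *
o=get_obs(); print(o['q'].round(1),o['ee_pos'],o['tcp_rot'],o['opening'])
a=camera('wrist')[:,:,::-1]; cv2.imwrite('pics/w2.png',a)
np.savez('pics/w2.npz',**{k:o[k] for k in('ee_pos','tcp_rot')})
```

```text
[-10.2  16.5  23.3  96.9  -0.  -23.9] [ 0.61953086 -0.11198127  0.23113537] [-1.79995695e+02 -3.92494942e-02 -1.66359972e+02] -1.7138575704710467e-05
```

View pics/w2.png

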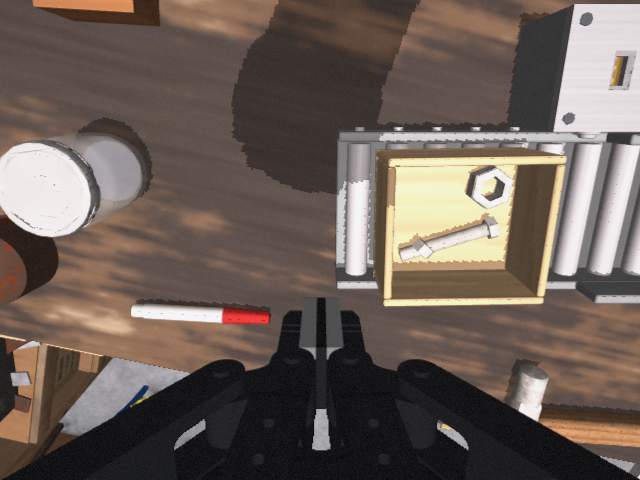

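The wrist view shows the rails almost level in the picture (331 to 600 at rows 131–133). The crate rim's rear edge runs from (376,157) to (385,305), the keyhole is at (622,70), and the closed fingers point at (320,310).

Run:
```python
from h import *
o=dict(np.load('pics/w2.npz')); c=cam('wrist',o); t=cam('top')
L=atz(c,(622,70),.075); print('lock',L,'tri',tri([c,t],[(622,70),(306,285)]))
yaw=np.radians(13.6)
a=atz(c,(337,131),.04);b=atz(c,(600,133),.04); print('rail yaw',np.degrees(np.arctan2(*(b-a)[[1,0]]))-90)
for p in[(337,131),(337,289)]: print('rail', atz(c,p,.04))
P=[(376,157),(385,305),(545,303),(566,155)]
for p in P: print('crate',atz(c,p,.097))
ex=np.array([np.cos(yaw),np.sin(yaw)]);ey=np.array([-ex[1],ex[0]])
O=L[:2]+.107*ex; print('station O',O)
for n,X in [('tcp',o['ee_pos'])]+[('r',atz(c,p,.097)) for p in P]+[('rail',atz(c,p,.04)) for p in[(337,131),(337,289)]]: d=X[:2]-O; print(n,(d@ex).round(4),(d@ey).round(4))
a=cv2.imread('pics/w2.png'); cv2.imwrite('pics/w2c.png',cv2.resize(a[0:140,500:640],(600,600),interpolation=3))
```

```text
lock [0.4722 0.0622 0.075 ] tri (array([0.4718, 0.0592, 0.0782]), [array([-0.4, -2.3]), array([-0.3, -0.7])])
rail yaw 13.199428418981853
rail [ 0.5576 -0.1135  0.04  ]
rail [ 0.6893 -0.0799  0.04  ]
crate [ 0.5655 -0.0867  0.097 ]
crate [ 0.6688 -0.0502  0.097 ]
crate [0.6391 0.0651 0.097 ]
crate [0.5345 0.0356 0.097 ]
station O [0.57619983 0.08736021]
tcp -0.0048 -0.2039
r -0.0513 -0.1667
r 0.0577 -0.1555
r 0.0559 -0.0364
r -0.0527 -0.0405
rail -0.0653 -0.1909
rail 0.0706 -0.1892
```

In the tool's units: -17.8 cm / 50 = -0.356, 1.2 cm / 50 = 0.024.

servo_tool(
  moves=[
    [0.006, 0.002, -0.08, 0],
    [0.014, 0.004, -0.16, 0],
    [0.014, 0.004, -0.24, 0],
    [0.014, 0.004, -0.3, 0],
    [0.014, 0.004, -0.34, 0],
    [0.014, 0.004, -0.356, 0],
    [0.014, 0.004, -0.356, 0],
    [0.01, 0.024, -0.356, 0],
    [0.006, 0.038, -0.356, 0],
    [0.004, 0.048, -0.356, 0],
    [0.001, 0.058, -0.356, 0],
    [-0.002, 0.068, -0.356, 0],
    [-0.004, 0.078, -0.356, 0],
    [-0.006, 0.088, -0.356, 0],
  ],
)

```text
time: 4.28
ee_pos: [0.6176, -0.0676, 0.0551]
tcp_rot: [-179.9, 0.2, -166.3]
wrist_force: [1.5, -1.9, 5.9]
opening: -0.0002
grasp_force: 3.4
```

In the tool's units: 10 cm / 50 = 0.2, 1.5 cm / 50 = 0.03.

servo_tool(
  moves=[
    [-0.0024, 0.01, 0, 0],
    [-0.0048, 0.02, 0, 0],
    [-0.0072, 0.03, 0, 0],
    [-0.0096, 0.04, 0, 0],
    [-0.012, 0.05, 0, 0],
    [-0.0144, 0.06, 0, 0],
    [-0.0168, 0.07, 0, 0],
    [-0.0192, 0.08, 0, 0],
    [-0.0218, 0.09, 0, 0],
    [-0.0242, 0.1, 0, 0],
    [-0.0266, 0.11, 0, 0],
    [-0.029, 0.12, 0, 0],
    [-0.0314, 0.13, 0, 0],
    [-0.0338, 0.14, 0, 0],
    [-0.0362, 0.15, 0, 0],
    [-0.0386, 0.16, 0, 0],
    [-0.041, 0.17, 0, 0],
    [-0.0436, 0.18, 0, 0],
    [-0.046, 0.19, 0, 0],
    [-0.0484, 0.2, 0, 0],
  ],
)

```text
time: 5.95
ee_pos: [0.5934, 0.0326, 0.055]
tcp_rot: [-180.0, 0.2, -166.3]
wrist_force: [0.7, -0.7, 8.2]
opening: -0.0003
grasp_force: 3.7
```

Upward force of 6–8 N suggests something rests on the crate rim. I'll raise slightly and look.

In the tool's units: 1 cm / 50 = 0.02, 0.5 cm / 50 = 0.01.

servo_tool(
  moves=[
    [0, 0, 0.01, 0],
    [0, 0, 0.02, 0],
    [0, 0, 0.02, 0],
    [0, 0, 0.02, 0],
  ],
)

```text
time: 6.28
ee_pos: [0.5926, 0.0319, 0.0636]
tcp_rot: [-180.0, 0.0, -166.3]
wrist_force: [-0.2, -0.7, 0.1]
opening: 0.0002
grasp_force: 0.0
```

Run:
```python
from h import *
o=get_obs(); print(o['ee_pos'],o['wrist_force'],o['torque'])
w=camera('wrist')[:,:,::-1];a=camera('scene')[:,:,::-1];t=camera('top')[:,:,::-1]
for n,i in(('w3',w),('s3',a),('t3',t)): cv2.imwrite(f'pics/{n}.png',i)
np.savez('pics/w3.npz',**{k:o[k] for k in('ee_pos','tcp_rot')})
m=np.zeros((600,800,3),np.uint8); m[:360,:480]=cv2.resize(w,(480,360)); m[360:,:400]=cv2.resize(a[190:310,200:400],(400,240),interpolation=3); m[360:,400:]=cv2.resize(t[190:310,210:410],(400,240),interpolation=3)
cv2.imwrite('pics/m3.png',m)
```

```text
[0.59257661 0.03194378 0.0636184 ] [-0.19862098 -0.74076514  0.12555643] [ 0.04604306 -0.01011921  0.02963359]
```

View pics/m3.png

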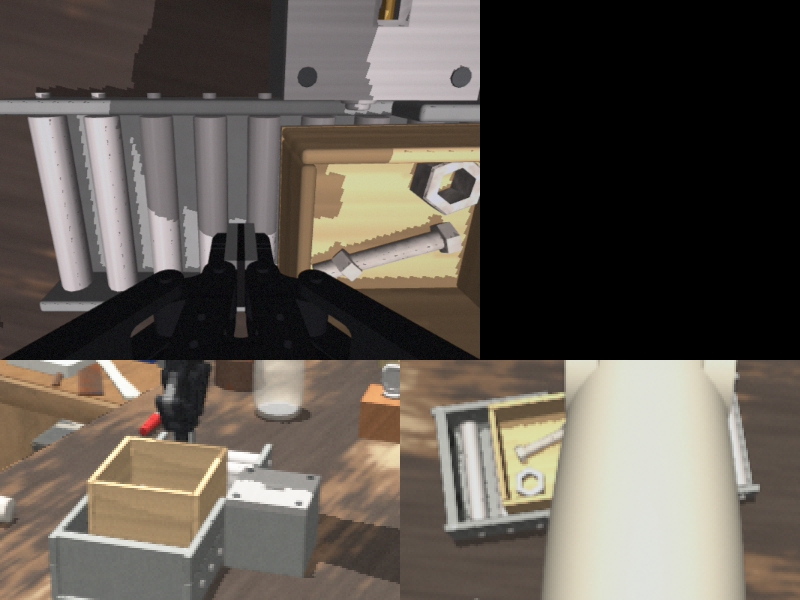

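The crate has moved into the bay and stands level, with about 5 cm left to go. The fingers' closing axis lies along the track, and a linkage had been leaning on the rim. At this height the force is zero, so I'll keep pushing slowly.

In the tool's units: 4.4 cm / 50 = 0.088, 4.2 cm / 50 = 0.084.

servo_tool(
  moves=[
    [-0.002, 0.008, 0, 0],
    [-0.0038, 0.016, 0, 0],
    [-0.0058, 0.024, 0, 0],
    [-0.0078, 0.032, 0, 0],
    [-0.0096, 0.04, 0, 0],
    [-0.0116, 0.048, 0, 0],
    [-0.0136, 0.056, 0, 0],
    [-0.0154, 0.064, 0, 0],
    [-0.017, 0.07, 0, 0],
    [-0.0184, 0.076, 0, 0],
    [-0.0194, 0.08, 0, 0],
    [-0.0204, 0.084, 0, 0],
    [-0.0212, 0.088, 0, 0],
  ],
)

```text
time: 7.52
ee_pos: [0.5818, 0.0761, 0.0633]
tcp_rot: [-180.0, 0.0, -166.3]
wrist_force: [-0.6, -1.7, -0.4]
opening: 0.0001
grasp_force: 0.6
```

Run:
```python
from h import *
o0=dict(np.load('pics/w3.npz')); O=np.array([.5762,.0874]);y=np.radians(13.5)
ex=np.array([np.cos(y),np.sin(y)]);ey=np.array([-ex[1],ex[0]])
def st(X): d=X[:2]-O; return (d@ex).round(4),(d@ey).round(4)
print('before',st(atz(cam('wrist',o0),(377,172),.097)),st(o0['ee_pos']))
o=get_obs(); print(o['ee_pos'],st(o['ee_pos']),o['wrist_force'])
t=camera('top')[:,:,::-1]; cv2.imwrite('pics/t4.png',t);w=camera('wrist')[:,:,::-1];cv2.imwrite('pics/w4.png',w)
np.savez('pics/w4.npz',**{k:o[k] for k in('ee_pos','tcp_rot')})
m=np.zeros((600,800,3),np.uint8); m[:300,:400]=cv2.resize(w,(400,300)); m[300:,:]=cv2.resize(t[200:275,220:420],(800,300),interpolation=3)
cv2.imwrite('pics/m4.png',m)
```

```text
before (np.float64(-0.058), np.float64(-0.0422)) (np.float64(0.003), np.float64(-0.0577))
[0.58181912 0.07612321 0.06333062] (np.float64(0.0028), np.float64(-0.0123)) [-0.58545333 -1.6658025  -0.44076719]
```

View pics/m4.png

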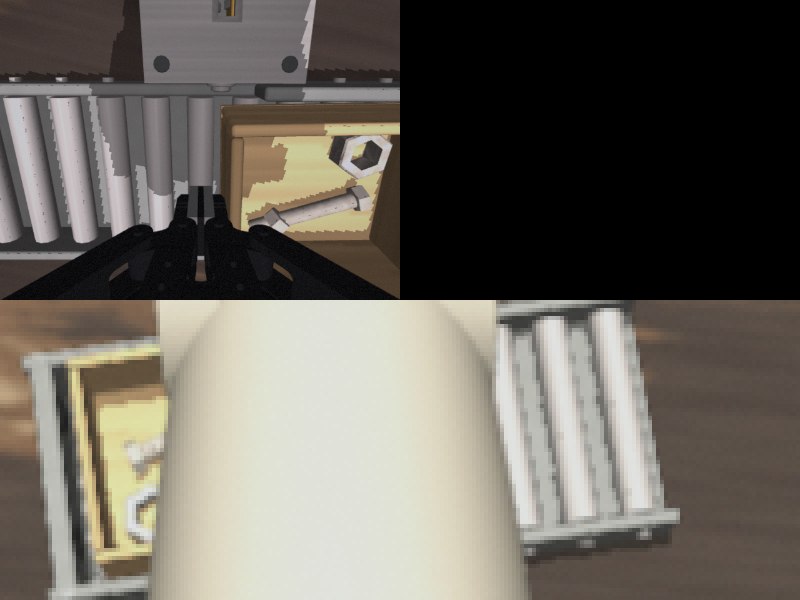

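The crate is about 14 mm short of home, still level, with light contact. Next I'll push in small steps.

In the tool's units: 1.2 cm / 50 = 0.024, 1.1 cm / 50 = 0.022.

servo_tool(
  moves=[
    [-0.0014, 0.006, 0, 0],
    [-0.0028, 0.012, 0, 0],
    [-0.0038, 0.016, 0, 0],
    [-0.0048, 0.02, 0, 0],
    [-0.0054, 0.022, 0, 0],
    [-0.0058, 0.024, 0, 0],
    [-0.0058, 0.024, 0, 0],
  ],
)

```text
time: 8.2
ee_pos: [0.579, 0.0873, 0.0634]
tcp_rot: [-179.9, -0.0, -166.3]
wrist_force: [0.0, -5.3, 0.2]
opening: 0.0001
grasp_force: 2.9
```

In the tool's units: 0.2 cm / 50 = 0.004, 0.1 cm / 50 = 0.002.

servo_tool(
  moves=[
    [-0.0004, 0.002, 0, 0],
    [-0.0004, 0.002, 0, 0],
    [-0.001, 0.004, 0, 0],
    [-0.001, 0.004, 0, 0],
  ],
)

```text
time: 8.53
ee_pos: [0.5783, 0.0875, 0.0634]
tcp_rot: [-179.7, -0.1, -166.4]
wrist_force: [-2.0, -15.2, 2.6]
opening: 0.0002
grasp_force: 7.4
```

The crate is home: the tool stopped with 15 N, at a position that matches home. I'll back off, lift, and go above the key.

In the tool's units: -40.3 cm / 50 = -0.806, 0.25 cm / 50 = 0.005, -0.045 rad / 6.2832 = -0.0072.

servo_tool(
  moves=[
    [0.002, -0.008, 0, 0],
    [0.005, -0.02, 0, 0],
    [0.01, -0.04, 0, 0],
    [0.01, -0.04, 0.04, 0],
    [0.01, -0.04, 0.1, 0],
    [0.01, -0.04, 0.18, 0],
    [0.01, -0.04, 0.26, 0],
    [-0.004, -0.096, 0.34, 0],
    [-0.024, -0.176, 0.38, -0.0016],
    [-0.044, -0.256, 0.38, -0.0032],
    [-0.064, -0.336, 0.38, -0.0048],
    [-0.084, -0.416, 0.38, -0.0064],
    [-0.104, -0.496, 0.38, -0.0072],
    [-0.124, -0.576, 0.38, -0.0072],
    [-0.144, -0.656, 0.36, -0.0072],
    [-0.164, -0.736, 0.32, -0.0072],
    [-0.188, -0.806, 0.28, -0.0072],
    [-0.188, -0.806, 0.28, -0.0072],
    [-0.188, -0.806, 0.28, -0.0072],
    [-0.188, -0.806, 0.28, -0.0072],
  ],
  claw=0.4,
)

```text
time: 10.2
ee_pos: [0.4842, -0.313, 0.2031]
tcp_rot: [179.9, -0.0, -169.0]
wrist_force: [0.0, 0.4, 0.6]
opening: 0.0508
grasp_force: 0.0
```

Run:
```python
from h import *
o=get_obs(); print(o['q'].round(1),o['ee_pos'],o['tcp_rot'],o['opening'])
w=camera('wrist')[:,:,::-1]; t=camera('top')[:,:,::-1]; cv2.imwrite('pics/t5.png',t); cv2.imwrite('pics/w5.png',w)
np.savez('pics/w5.npz',**{k:o[k] for k in('ee_pos','tcp_rot')})
c=cam('wrist',o);u,v=proj(c,[.4845,-.314,.06]).round().astype(int);print(u,v)
m=np.zeros((600,800,3),np.uint8)
x0=max(u-75,0);y0=max(v-75,0); print(x0,y0)
m[:400,:400]=cv2.resize(w[y0:y0+150,x0:x0+150],(400,400),interpolation=3)
m[:400,400:]=cv2.resize(t[195:315,225:345],(400,400),interpolation=3)
m[400:,:267]=cv2.resize(w,(267,200))
cv2.imwrite('pics/m5.png',m)
```

```text
[-32.9   8.2  10.5  92.3   0.  -43.9] [ 0.48422643 -0.31302119  0.20309193] [ 1.79941183e+02 -1.05881652e-02 -1.68953225e+02] 0.05079747796975003
319 221
244 146
```

View pics/m5.png

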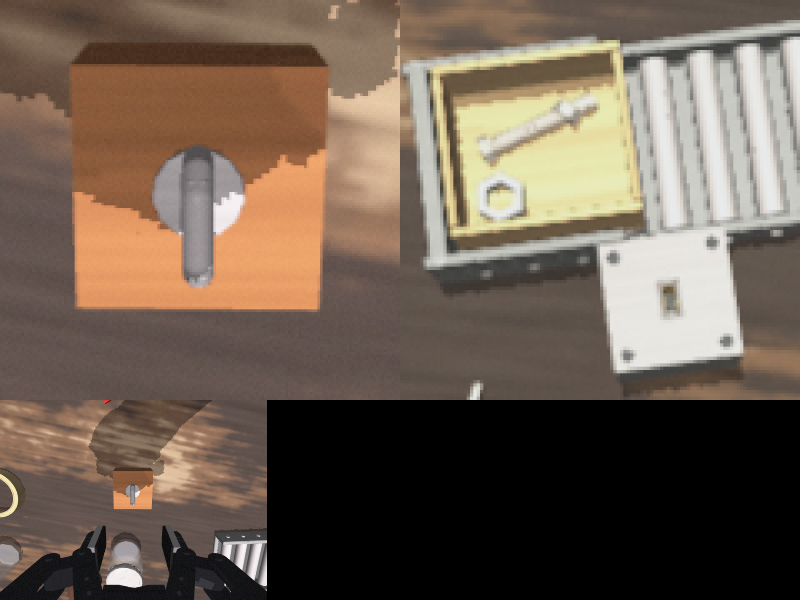

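The key is square to the gripper, with its disc centre at wrist pixel (318.3,218.4) and the bow on the same column. In the top crop the crate sits against the bay end, with the keyhole at (306,284.4).

Run:
```python
from h import *
o=dict(np.load('pics/w5.npz')); c=cam('wrist',o);o1=dict(np.load('pics/w1.npz')); c1=cam('wrist',o1);t=cam('top')
print('disc',atz(c,(318.25,218.4),.054))
P=[(75,308),(320,310),(328,66),(70,66)]
X=np.array([atz(c,(244+a*.375,146+b*.375),.05) for a,b in P]);print(X,X.mean(0))
print(tri([c,c1],[(318.25,218.4),(320.4,210.1)]))
e=X[0]-X[1];print('yaw',np.degrees(np.arctan2(e[1],e[0]))+90)
print('bow top',atz(c,(318.2,146+150*.375),.092),atz(c,(318.2,146+284*.375),.092))
```

```text
disc [ 0.4841 -0.3143  0.054 ]
[[ 0.5256 -0.3426  0.05  ]
 [ 0.5127 -0.2729  0.05  ]
 [ 0.4437 -0.2864  0.05  ]
 [ 0.457  -0.3547  0.05  ]] [ 0.48475 -0.31415  0.05   ]
(array([ 0.4813, -0.3148,  0.0647]), [array([-0., -0.]), array([0., 0.])])
yaw 10.485589653174983
bow top [ 0.464 -0.318  0.092] [ 0.497  -0.3116  0.092 ]
```

In the tool's units: -14.5 cm / 50 = -0.29, -14 cm / 50 = -0.28.

servo_tool(
  moves=[
    [0, -0.002, -0.08, 0],
    [0, -0.002, -0.16, 0],
    [0, -0.002, -0.22, 0],
    [0, -0.002, -0.26, 0],
    [0, -0.002, -0.28, 0],
    [0, -0.002, -0.29, 0],
    [0, -0.002, -0.29, 0],
    [0, -0.002, -0.29, 0],
  ],
)

```text
time: 10.97
ee_pos: [0.4855, -0.314, 0.06]
tcp_rot: [-179.9, 0.1, -168.8]
wrist_force: [-0.2, -0.4, -0.0]
opening: 0.0513
grasp_force: 0.0
```

servo_tool(
  moves=[
    [0, 0, 0, 0],
    [0, 0, 0, 0],
    [0, 0, 0, 0],
    [0, 0, 0, 0],
    [0, 0, 0, 0],
    [0, 0, 0, 0],
    [0, 0, 0, 0],
    [0, 0, 0, 0],
  ],
  claw=1,
  force=80,
)

```text
time: 11.63
ee_pos: [0.4849, -0.3143, 0.0592]
tcp_rot: [-179.9, 0.1, -168.9]
wrist_force: [0.2, 0.3, 6.4]
opening: 0.0071
grasp_force: 78.6
```

The key is gripped at 7.1 mm opening and 79 N. I'll lift straight up and carry it over the lock.

In the tool's units: 37.5 cm / 50 = 0.75, -1.3 cm / 50 = -0.026, 0.04 rad / 6.2832 = 0.0064.

servo_tool(
  moves=[
    [0, 0, 0.02, 0],
    [0, 0, 0.05, 0],
    [0, 0, 0.09, 0],
    [0, 0, 0.14, 0],
    [0, 0, 0.2, 0],
    [0, 0.04, 0.26, 0.0016],
    [0, 0.1, 0.28, 0.0032],
    [-0.004, 0.17, 0.28, 0.0064],
    [-0.008, 0.24, 0.28, 0.0064],
    [-0.01, 0.31, 0.28, 0.0064],
    [-0.012, 0.38, 0.28, 0.0064],
    [-0.016, 0.45, 0.28, 0.0064],
    [-0.018, 0.52, 0.28, 0.0064],
    [-0.02, 0.59, 0.28, 0.0064],
    [-0.024, 0.66, 0.28, 0.0064],
    [-0.026, 0.72, 0.28, 0.0064],
    [-0.026, 0.75, 0.28, 0.0064],
    [-0.026, 0.75, 0.28, 0.0064],
    [-0.026, 0.75, 0.28, 0.0064],
    [-0.026, 0.75, 0.28, 0.0064],
  ],
)

```text
time: 13.3
ee_pos: [0.4714, 0.0605, 0.1985]
tcp_rot: [-180.0, -0.0, -166.6]
wrist_force: [0.2, 0.5, -0.4]
opening: 0.0067
grasp_force: 78.2
```

Run:
```python
from h import *
o=get_obs(); print(o['q'].round(1),o['ee_pos'],o['tcp_rot'],o['opening'],o['grasp_force'],o['wrist_force'])
w=camera('wrist')[:,:,::-1]; cv2.imwrite('pics/w6.png',w)
s=camera('scene')[:,:,::-1]; cv2.imwrite('pics/s6.png',s)
np.savez('pics/w6.npz',**{k:o[k] for k in('ee_pos','tcp_rot')})
m=np.zeros((600,800,3),np.uint8)
m[:,:600]=cv2.resize(w[150:350,220:420],(600,600),interpolation=3)
m[:400,600:]=cv2.resize(s[170:300,315:380],(200,400),interpolation=3)
cv2.imwrite('pics/m6.png',m)
```

```text
[ 7.3 -5.8 -4.3 91.5 -0.  -6.1] [0.47140577 0.06046305 0.19849463] [-1.79982602e+02 -8.50925559e-03 -1.66582221e+02] 0.006706669826074917 78.19440364837646 [ 0.15589216  0.46255459 -0.36599231]
```

View pics/m6.png

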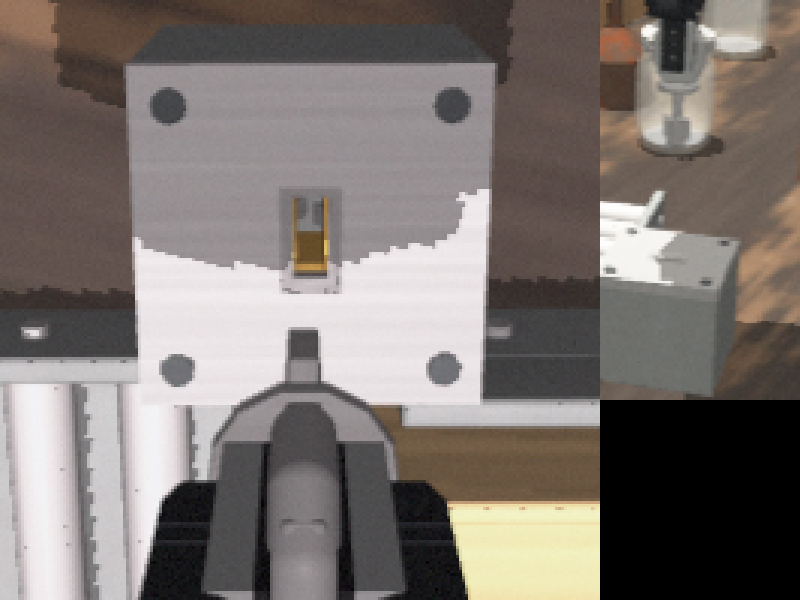

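The wrist picture shows the keyhole centre at (323.6,230.3), which agrees with the intersection of the screw diagonals. The key's blade is at column 321.2, the disc centre at column 321.5 and the disc's front edge at row 277.7. The key hangs upright in the scene crop.

Run:
```python
from h import *
o=dict(np.load('pics/w6.npz')); c=cam('wrist',o)
L=atz(c,(323.6,230.3),.075); print('lock',L)
S=[(168,106),(452,105),(178,370),(444,369)]
X=np.array([atz(c,(220+a/3,150+b/3),.075) for a,b in S]); print(X,X.mean(0)); e=X[1]-X[0]; e2=X[3]-X[2]; print('yaw',[np.degrees(np.arctan2(v[1],v[0]))-90 for v in(e,e2,X[0]-X[2]+0)])
y=np.radians(13.4);ex=np.array([np.cos(y),np.sin(y)]);ey=np.array([-ex[1],ex[0]]);T=o['ee_pos'][:2]
f=lambda P:(((P[:2]-T)@ex).round(4),((P[:2]-T)@ey).round(4))
zo=o['ee_pos'][2]-.0092
print('lock rel tcp',f(L))
print('disc edge',f(atz(c,(321.5,277.7),zo)),'blade tip',f(atz(c,(321.2,150+329/3),zo-.036)),f(atz(c,(321.2,150+385/3),zo-.019)))
```

```text
lock [0.4721 0.063  0.075 ]
[[0.4495 0.0256 0.075 ]
 [0.435  0.0858 0.075 ]
 [0.5098 0.0402 0.075 ]
 [0.4952 0.1005 0.075 ]] [0.472375 0.063025 0.075   ]
yaw [np.float64(13.54252002502409), np.float64(13.610676700315778), np.float64(-256.3893232996843)]
lock rel tcp (np.float64(0.0013), np.float64(0.0023))
disc edge (np.float64(-0.0124), np.float64(0.0009)) blade tip (np.float64(-0.0067), np.float64(0.0008)) (np.float64(-0.004), np.float64(0.0008))
```

Needed correction is about +0.3 mm in x and +1.6 mm in y. The screw pitch comes out at 62 × 62 mm, so the plate height holds. I'll descend in stages.

In the tool's units: -8.6 cm / 50 = -0.172, 0.16 cm / 50 = 0.0032, 0.003 rad / 6.2832 = 0.0005.

servo_tool(
  moves=[
    [0, 0.002, -0.04, 0.0005],
    [0, 0.0032, -0.09, 0.0005],
    [0.0006, 0.0032, -0.12, 0.0005],
    [0.0006, 0.0032, -0.132, 0.0005],
    [0.0006, 0.0032, -0.132, 0.0005],
    [0.0006, 0.0032, -0.14, 0.0005],
    [0.0006, 0.0032, -0.148, 0.0005],
    [0.0006, 0.0032, -0.156, 0.0005],
    [0.0006, 0.0032, -0.164, 0.0005],
    [0.0006, 0.0032, -0.172, 0.0005],
    [0.0006, 0.0032, -0.172, 0.0005],
  ],
)

```text
time: 14.32
ee_pos: [0.4715, 0.0626, 0.1115]
tcp_rot: [180.0, -0.0, -166.4]
wrist_force: [0.2, -0.1, -1.1]
opening: 0.007
grasp_force: 78.2
```

The tip is 11 mm into the slot with no side force. I'll go on, wiggling through the pins.

In the tool's units: -2.3 cm / 50 = -0.046, -2.2 cm / 50 = -0.044, -0.08 rad / 6.2832 = -0.0127.

servo_tool(
  moves=[
    [0, 0, -0.01, 0],
    [0, 0, -0.018, 0],
    [0, 0, -0.024, 0],
    [0, 0, -0.028, 0.0127],
    [0, 0, -0.032, -0.0127],
    [0, 0, -0.036, 0.0127],
    [0, 0, -0.04, -0.0127],
    [0, 0, -0.042, 0.0127],
    [0, 0, -0.044, -0.0127],
    [0, 0, -0.046, 0.0127],
    [0, 0, -0.046, 0],
  ],
)

```text
time: 15.23
ee_pos: [0.4725, 0.0626, 0.09]
tcp_rot: [-180.0, 0.1, -165.6]
wrist_force: [0.6, -1.5, 3.1]
opening: 0.0071
grasp_force: 79.2
```

In the tool's units: -0.6 cm / 50 = -0.012, -0.55 cm / 50 = -0.011, -0.08 rad / 6.2832 = -0.0127.

servo_tool(
  moves=[
    [0, 0, -0.002, 0.0127],
    [0, 0, -0.004, -0.0127],
    [0, 0, -0.006, 0.0127],
    [0, 0, -0.008, -0.0127],
    [0, 0, -0.01, 0.0127],
    [0, 0, -0.011, -0.0127],
    [0, 0, -0.012, 0.008],
    [0, 0, -0.012, 0],
    [0, 0, -0.012, 0],
  ],
)

```text
time: 15.98
ee_pos: [0.4725, 0.0626, 0.0842]
tcp_rot: [-180.0, 0.1, -166.5]
wrist_force: [0.8, -0.7, 6.1]
opening: 0.0068
grasp_force: 79.3
```

In the tool's units: -0.25 cm / 50 = -0.005, -0.2 cm / 50 = -0.004, -0.06 rad / 6.2832 = -0.0095.

servo_tool(
  moves=[
    [0, 0, -0.002, 0.0095],
    [0, 0, -0.003, -0.0095],
    [0, 0, -0.004, 0.0095],
    [0, 0, -0.005, -0.0095],
    [0, 0, -0.005, 0],
    [0, 0, -0.005, 0],
  ],
)

```text
time: 16.48
ee_pos: [0.4734, 0.0628, 0.0841]
tcp_rot: [-180.0, 0.3, -166.3]
wrist_force: [-3.0, -1.2, 23.5]
opening: 0.0071
grasp_force: 82.1
```

The shoulder is seated: a firm stop at the expected height with 23 N. Now the clockwise turn, negative about z.

In the tool's units: 0.1 cm / 50 = 0.002, -1.2 rad / 6.2832 = -0.191.

servo_tool(
  moves=[
    [0, 0, 0.002, -0.0159],
    [0, 0, 0.002, -0.0318],
    [0, 0, 0.002, -0.0477],
    [0, 0, 0.002, -0.0637],
    [0, 0, 0.002, -0.0796],
    [0, 0, 0.002, -0.0955],
    [0, 0, 0.002, -0.1114],
    [0, 0, 0.002, -0.1273],
    [0, 0, 0.002, -0.1432],
    [0, 0, 0.002, -0.1592],
    [0, 0, 0.002, -0.1751],
    [0, 0, 0.002, -0.191],
    [0, 0, 0.002, -0.2069],
    [0, 0, 0.002, -0.2228],
    [0, 0, 0.002, -0.2308],
    [0, 0, 0.002, -0.2387],
    [0, 0, 0.002, -0.2387],
  ],
  force=110,
)

```text
time: 17.9
ee_pos: [0.4723, 0.0609, 0.0842]
tcp_rot: [179.9, 0.3, 107.4]
wrist_force: [-6.1, -11.2, 21.0]
opening: 0.0062
grasp_force: 109.5
```

```bash
python3 -c "
from workcell import *
o=get_obs();print(o['q'].round(1),o['ee_pos'],o['tcp_rot'],o['wrist_force'],o['torque'],o['opening'])"
```

```text
[  7.5  -5.6 -16.7  78.8  -0.2  80.1] [0.47229992 0.06091333 0.08422057] [179.90975106   0.25535394 107.41576323] [ -6.09919154 -11.18993429  21.02008287] [-2.5994035   1.43284353  0.13812589] 0.006170903456218957
```

In the tool's units: -0.1 cm / 50 = -0.002, -0.05 cm / 50 = -0.001, -0.11 rad / 6.2832 = -0.0175.

servo_tool(
  moves=[
    [-0.0006, -0.001, 0.001, -0.0064],
    [-0.001, -0.002, 0.001, -0.0127],
    [-0.001, -0.002, 0.001, -0.0175],
    [-0.001, -0.002, 0.001, -0.0175],
    [-0.001, -0.002, 0.001, -0.0175],
  ],
)

```text
time: 18.32
ee_pos: [0.472, 0.0606, 0.0842]
tcp_rot: [179.9, 0.2, 101.3]
wrist_force: [-3.1, -7.3, 15.3]
opening: 0.0065
grasp_force: 108.6
```

Run:
```python
from h import *
o=get_obs();print(o['q'].round(1),o['ee_pos'],o['tcp_rot'],o['wrist_force'],o['torque'],o['opening'],o['grasp_force'])
w=camera('wrist')[:,:,::-1]; t=camera('top')[:,:,::-1];s=camera('scene')[:,:,::-1]
m=np.zeros((600,800,3),np.uint8); m[:360,:480]=cv2.resize(w,(480,360)); m[360:,:400]=cv2.resize(s[190:310,200:400],(400,240),interpolation=3); m[360:,400:]=cv2.resize(t[190:310,210:410],(400,240),interpolation=3)
m[:360,480:]=cv2.resize(w[230:410,240:400],(320,360),interpolation=3)
cv2.imwrite('pics/m7.png',m)
```

```text
[  7.4  -5.6 -16.7  78.7  -0.1  86.1] [0.47199668 0.06057907 0.08422552] [1.79862026e+02 1.57541489e-01 1.01300453e+02] [-3.1073496  -7.31327541 15.25425762] [-1.59140494  0.81700427  0.09333931] 0.006520950886858531 108.62968325614929
```

View pics/m7.png

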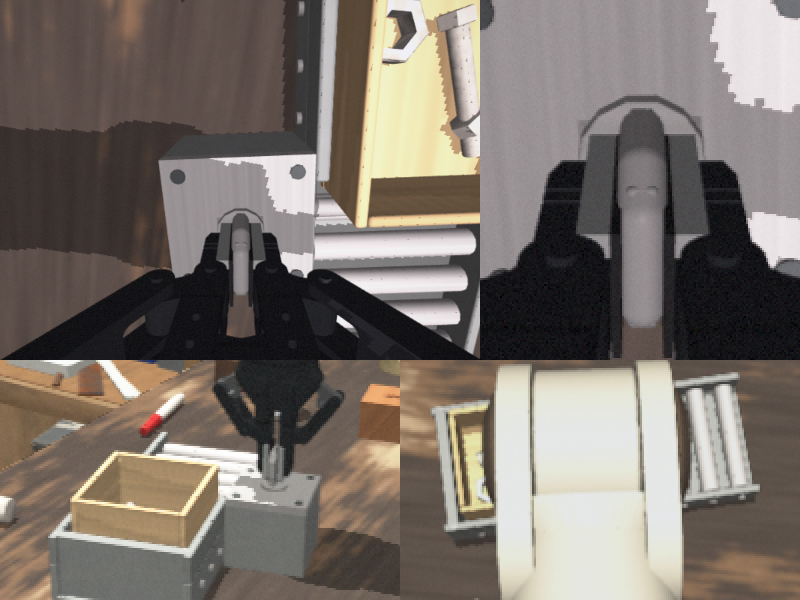

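The picture shows the crate in the bay, the key seated upright on the plate with the bow square between the pads, and the key turned 92° (1.61 rad including play). I'll hold briefly, then hand in.

servo_tool(
  moves=[
    [0, 0, 0, 0],
    [0, 0, 0, 0],
    [0, 0, 0, 0],
    [0, 0, 0, 0],
    [0, 0, 0, 0],
    [0, 0, 0, 0],
  ],
)

```text
time: 18.97
ee_pos: [0.472, 0.0606, 0.0842]
tcp_rot: [179.9, 0.2, 101.3]
wrist_force: [-2.9, -6.7, 14.6]
opening: 0.0065
grasp_force: 108.6
```

```bash
python3 -c "
from workcell import *
o=get_obs();print(o['tcp_rot'],o['ee_pos'],o['wrist_force'],o['torque'],o['grasp_force']);print(job_done())"
```

```text
[1.79862719e+02 1.57554206e-01 1.01305215e+02] [0.47201297 0.06056549 0.08422479] [-2.93555761 -6.67409754 14.63554047] [-1.62894015  0.86220558  0.09000199] 108.637855052948
the job is handed in; nothing more can be done
None
```

I handed the job in at 19 s with the crate home against the back stop, the key seated in the lock and turned about 92° clockwise, and the grip still holding it there; the hand-in gave no verdict, and I did not see the bolt itself come out.

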